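# Fold the inner flap down and shut the lid of the parts box

## Task

In the smoked acrylic parts box on the kitting shelf, push the upright inner flap down flat over the parts lying beneath it, and only then swing the hinged lid fully shut over the flap. Push gently, do not force the acrylic; do not pick anything up or shift anything else on the shelf or in the box.

Things in the scene. Friction and masses are not known exactly. Their poses are not given: they have to be found in the camera images.
- box: Smoked acrylic parts box, screwed down, 170 (its x) x 130 (its y) x 60 mm high, walls 4 mm, inner partitions lower than 43 mm. Origin: centre of its underside, z up. The flap is hinged inside its -x end wall (facing the robot), the lid along the top of its +y wall. Yaw between -0.45 and 0.6 rad; it stands left, right or in the middle of the shelf, board and cup in the other two places.
- flap (a joint): Hinge of the inner flap, rad: 0 = folded down flat (level, 45 mm above the shelf), about 1.5 = upright; it cannot go below 0. A stiff hinge (0.06 N m of friction): the flap stays wherever it is left, so it must be pushed all the way down. Axis along the box's y. It starts between 1.35 and 1.65.
- lid (a joint): Hinge of the lid, rad: 0 = shut on the box rim, about 1.6 = standing open; it cannot go below 0. A stiff hinge (0.18 N m of friction): the lid stays wherever it is left, so it must be pushed all the way shut. Axis along the box's x. It starts between 1.55 and 1.75. With the flap still upright the lid strikes the flap.
- flap_hinge (a point): Middle of the flap's hinge line, at (-79, 0, 45) mm in the box frame. The flap is a smoked acrylic plate 110 mm wide (along the box's y), reaching 95 mm from the hinge, 3 mm thick; folded it points to the box's +x and its underside is at hinge height. It is folded by pushing its -x face towards +x and down.
- flap_edge (a point): Middle of the flap's free edge, on the face that is uppermost when folded, 95 mm from the hinge.
- lid_hinge (a point): Middle of the lid's hinge line, at (0, 65, 60) mm in the box frame. The lid is a smoked acrylic plate 170 mm long (along the box's x), reaching 130 mm from the hinge, 4 mm thick; shut it points to the box's -y and its top is 64 mm above the shelf. Its free edge carries a tab 50 mm wide that stands 8 mm further out. It is shut by pushing its outer (+y) face towards -y and down.
- lid_edge (a point): Middle of the lid's free edge (without the tab), on the outer face, 130 mm from the hinge.
- bobbin: Black plastic transformer bobbin, 28 x 28 x 26 mm high, lying loose in the box under the flap. Origin under its centre. Stays put.
- foot: Silver steel chassis foot, a cone 28 mm wide and 20 mm high, loose in the box under the flap. Origin under its centre. Stays put.
- bezel: Red plastic LED bezel, 22 mm wide, 18 mm high, loose on the shelf by the box's -y wall. Origin under its centre. Stays put.
- board: Olive green circuit board, 100 x 140 mm, up to 15 mm high with its parts, loose flat on the shelf. Origin under its centre. Stays put.
- jar: Small closed white jar, 46 mm wide, 55 mm high, on the shelf on the robot's side. Origin under its centre. Stays put.
- driver: Screwdriver with black handle, 170 mm long, lying beyond the box. Stays put.
- foot_b: Larger silver steel chassis foot, 40 mm wide, 28 mm high, beyond the box, right of the centre line. Origin under its centre. Stays put.
- cup: Grey plastic cup, 64 mm wide, 70 mm high, standing on the shelf to one side of the box. Origin under its centre. Stays put.

How it is judged:
On the way, in this order (a step that is already met when the one before it is completed fails the run):
1. the flap is folded down flat while the lid still stands open (value of joint flap below 0.1 rad and value of joint lid above 1 rad), for 0.2 s.
2. the lid is swung fully shut over the folded flap (value of joint lid below 0.05 rad and value of joint flap below 0.1 rad), for 0.2 s.
At the end, for the whole second after the job is handed in: The flap is folded flat (within 0.1 rad), the lid is fully shut (within 0.05 rad), both at rest, and every loose thing lies within 25 mm of where it started (all of step 2 and velocity of joint flap between -0.05 and 0.05 rad/s and velocity of joint lid between -0.05 and 0.05 rad/s and distance of each of bobbin, foot, bezel, board, jar, driver, foot_b, cup from where it was at the start of the episode below 0.025 m); the robot touches nothing.
It fails at once if the lid is swung well over (below 0.9 rad) while the flap is not down (above 0.3 rad) (value of joint lid below 0.9 rad and value of joint flap above 0.3 rad).
It fails at once if the fingers press the box, flap or lid with more than 40 N (contact force between the fingers and box above 40 N).
It fails at once if a loose thing on the shelf or in the box is lifted or shifted by more than 25 mm (distance of any of bobbin, foot, bezel, board, jar, driver, foot_b, cup from where it was at the start of the episode above 0.025 m).
It also fails if it takes over 51 s, if anything falls off the work surface, if the arm or the gripper's body presses on something with over 40 N, if the wrist force passes 120 N, or if a joint passes its speed limit or range.

## Robot

A 6-joint arm with a two-finger parallel gripper is mounted at the origin on the work surface. World frame = base frame: x ahead of the robot, y to its left, z up, the work surface at z = 0. Lengths are in m, angles in rad, forces in N, time in s.
With the tool pointing down it reaches from about 0.3 to 0.75 m from the base axis. Payload 8.5 kg.
Tool frame: the origin (TCP) lies on the centre line of the jaws, within the pads' length; the fingertips stand 11 mm ahead of it and the grasp point (between the pads) lies 8 mm behind it; z points along the fingers, x is the direction in which the jaws open and shut, and the axes are right-handed (so a half turn about z gives the same grasp; the last joint's range is limited). The gripper opens to 88 mm and grips with 3 to 60 N. Pads are 18 mm wide; open, the fingers measure 123 mm over their backs; the gripper's body (75 mm by 187 mm) begins 45 mm behind the grasp point.
Start: joints at [1.03, 0.381, 1.297, -0, 1.464, -0.215], TCP at [0.176, 0.521, 0.25] pointing down, gripper open.
Joint ranges: [-3.11, 3.11], [-0.89, 2.33], [0.22, 2.48], [-1.42, 4.56], [0.17, 2.85], [-2.88, 2.88]. Speed limits (rad/s): [2.39, 2.39, 3.14, 3.14, 3.14, 3.14].

## Interface

Orientations are given as a unit quaternion [x, y, z, w].
In Python, from bench import robot gives the robot as it stands. The module is installed in compiled form; this text tells all that it offers.
- The arm moves only by the tool jog_arm, never from a script. Its argument "steps" is text: rows parted by semicolons, each of 7 numbers parted by spaces: the shift along the tool's x, y, z in cm, then the turn, a rotation vector about the tool's x, y, z in degrees, then the finger opening in cm, from 0 to 8.81. In form: x y z wx wy wz fingers; .... A call has 1 to 12 rows; each row shifts and turns the commanded pose from where the row before left it, along the tool's axes as they then stand; what a row does not reach is not made up. A row lasts 1/8 s, in which the tool goes at most 62.5 mm and 10.7 degrees, less where a joint would pass 70% of its speed; a pose out of reach is approached as far as the arm can. A call with a gripper value outside its range is refused whole. The fingers move at their own pace and stop on an object; "squeeze" is the grip in N (left out, the last holds). Time passes only in rows, so rows that do not move let the fingers close. It gives the time, the measured TCP pose, the force and the opening at its end, in the units of the state.
- robot.get_state(): the state, without advancing time (a new reading comes with each control period).
- robot.snapshot(name): name is "side" or "top"; returns a dict with "frame" (400x640x3 uint8, blue, green, red), "K" (3x3 intrinsics, pixels), "eye" and "orientation" of the camera in the world. Camera axes: x right, y up, looking along -z (the intrinsics and any distortion apply to the point x, -y, -z); pixel columns grow to the right and rows downward; lengths in m; the calibration is good to about 2 mm. A picture is of the moment at which its call begins. There is no depth.
- robot.finish_job(): hands the job in, once; it reports no verdict.
The state is a dict: "clock": time; "qpos": joint angles; "joint_velocities": joint speeds; "tau": joint torques, N m; "tool_pos": TCP position; "eef_rot": TCP orientation; "contact_force": force on the tool from outside, world axes, zero at the start; "ft_torque": the same for the moment, N m; "grip_width": finger opening in m.
Only numpy, scipy, OpenCV 4.12 (cv2) and the standard library are available. Lean on these libraries where they do the work, as an engineer would, in place of code of your own. Each camera call takes 0.05 s, during which the arm holds its last target.

## Working session

There is one attempt and no reset: what is moved stays moved. The work goes in short steps, Python scripts to look and compute and a tool call to move; the robot and the scene stay as the last step left them, time stands still between calls to the robot, and variables do not carry over. Pictures are saved under pics/ and viewed, and the job is handed in when it is done.

Besides the shell and the picture viewer there is one more tool, called by a JSON object that holds its "api" and its "payload", one argument or row to a line. jog_arm: Moves the arm, as the interface text tells. Its arguments: {"type":"object","properties":{"steps":{"type":"string"},"squeeze":{"type":"number"}},"required":["steps"]}

```bash
mkdir -p pics
python3 - <<'E'
from bench import robot
import cv2,pickle
s=robot.get_state();print(s)
for n in("side","top"):
    d=robot.snapshot(n);pickle.dump(d,open(n+"0.pkl","wb"));cv2.imwrite(f"pics/{n}0.png",d["frame"]);print(n,d["K"],d["eye"],d["orientation"],[k for k in d])
E
```

```text
{'clock': 0.0, 'qpos': array([ 1.02968748e+00,  3.81207102e-01,  1.29825737e+00, -3.07592254e-05,
        1.46356246e+00, -2.15306564e-01]), 'joint_velocities': array([ 8.62846590e-05, -4.25406783e-04, -7.73226527e-04, -1.11711184e-03,
       -3.75287936e-04, -1.13498893e-03]), 'tau': array([ 1.84937460e-03, -4.37926555e+01, -2.24560046e+01,  7.15154177e-02,
        3.51929327e-02, -1.14449690e-04]), 'tool_pos': array([0.17591494, 0.52083669, 0.24913293]), 'eef_rot': array([ 8.12423889e-01,  5.83066815e-01, -6.52445364e-04,  2.98047985e-04]), 'contact_force': array([-0.07764505,  0.57105888,  0.08185961]), 'ft_torque': array([-0.01347941,  0.0075854 , -0.01665483]), 'grip_width': 0.08839391872891623}
side [[365.64842426   0.         318.96243416]
 [  0.         365.64842426 200.60922432]
 [  0.           0.           1.        ]] [0.40325861 0.43132271 0.64847718] [-0.07009773  0.32046881  0.92316968 -0.20035915] ['frame', 'K', 'eye', 'orientation']
top [[451.2597699    0.         316.75022475]
 [  0.         451.2597699  202.72010097]
 [  0.           0.           1.        ]] [ 0.47861752 -0.01405618  1.02340354] [ 0.0473356  -0.04391682 -0.70284091  0.70841041] ['frame', 'K', 'eye', 'orientation']
```

View pics/side0.png

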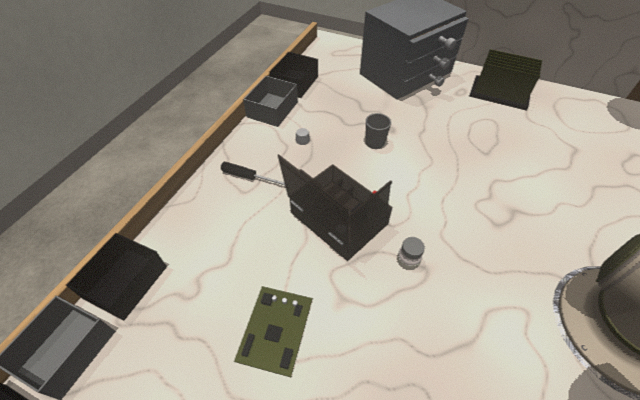

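View pics/top0.png

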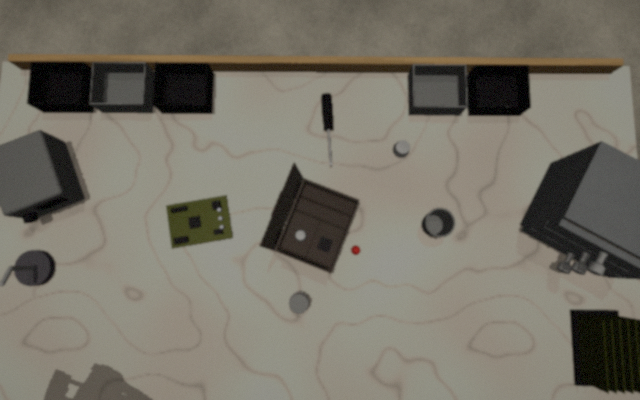

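The box is in the middle: about (312,225) in the top view, with the lid standing on its left (+y) side. The flap is on the near side. I'll zoom in.

Run:
```python
import cv2,pickle
for n,(x0,x1,y0,y1) in dict(top=(245,385,150,320),side=(210,440,110,290)).items():
    f=pickle.load(open(n+"0.pkl","rb"))["frame"][y0:y1,x0:x1]
    f=cv2.convertScaleAbs(f,alpha=1.6,beta=15)
    s=min(800/(x1-x0),600/(y1-y0));s=int(s*2)/2;print(n,s)
    cv2.imwrite(f"pics/{n}z.png",cv2.resize(f,None,fx=s,fy=s,interpolation=cv2.INTER_CUBIC))
```

```text
top 3.5
side 3.0
```

View pics/topz.png

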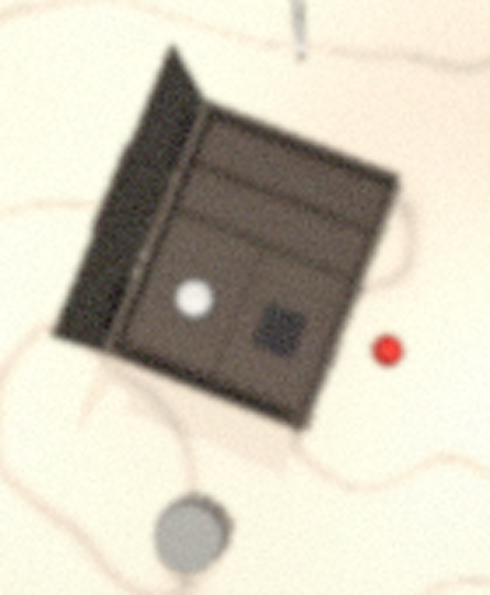

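View pics/sidez.png

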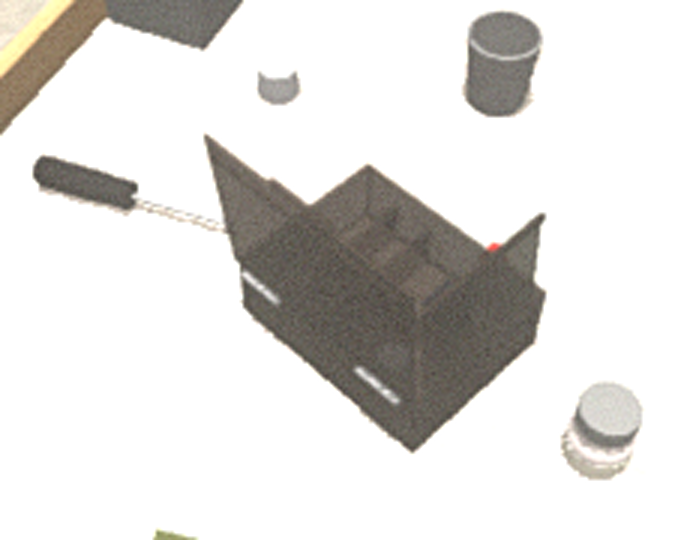

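```bash
cat > h.py <<'E'
import numpy as np,pickle
from scipy.spatial.transform import Rotation as R
def ray(d,u,v):
    K=d["K"];c=np.array([(u-K[0,2])/K[0,0],-(v-K[1,2])/K[1,1],-1.])
    return np.array(d["eye"]),R.from_quat(d["orientation"]).apply(c)
def onz(d,u,v,z):
    e,r=ray(d,u,v);return e+r*(z-e[2])/r[2]
def proj(d,p):
    c=R.from_quat(d["orientation"]).inv().apply(np.asarray(p)-d["eye"]);K=d["K"]
    return np.array([K[0,2]+K[0,0]*c[...,0]/-c[...,2],K[1,2]-K[1,1]*c[...,1]/-c[...,2]]).T
def tri(a,ua,b,ub):
    e1,r1=ray(a,*ua);e2,r2=ray(b,*ub)
    r1/=np.linalg.norm(r1);r2/=np.linalg.norm(r2)
    t=np.linalg.lstsq(np.c_[r1,-r2],e2-e1,rcond=None)[0]
    p,q=e1+t[0]*r1,e2+t[1]*r2
    return (p+q)/2,np.linalg.norm(p-q)
E
python3 - <<'E'
from h import *
T=pickle.load(open("top0.pkl","rb"));S=pickle.load(open("side0.pkl","rb"))
tz=lambda x,y:(245+x/3.5-.36,150+y/3.5-.36)
sz=lambda x,y:(210+x/3-.33,110+y/3-.33)
P=[onz(T,*tz(*q),.06) for q in [(205,101),(400,178),(303,430),(107,348)]]
for p in P:print(p.round(4))
P=np.array(P)[:,:2]
for i in range(4):
    d=P[(i+1)%4]-P[i];print(np.linalg.norm(d).round(4),np.degrees(np.arctan2(d[1],d[0])).round(1))
print("c",P.mean(0))
# side bottom corners z=0
for q in [(413,450),(245,305),(534,342)]:print("S z0",onz(S,*sz(*q),0).round(4))
for q in [(367,165),(546,292)]:print("S z.06",onz(S,*sz(*q),0.06).round(4))
print("lid far top",tri(T,tz(172,45),S,sz(206,136)))
print("lid near top",tri(T,tz(55,333),S,sz(415,300)))
print("flap top -y",tri(T,tz(303,425),S,sz(543,215)))
for n,q,z in [("jar",(190,537),.055),("bezel",(388,350),.018),("foot",(194,298),.02),("bob",(280,329),.026)]:print(n,onz(T,*tz(*q),z).round(4))
E
```

```text
[0.6564 0.0209 0.06  ]
[ 0.6092 -0.0997  0.06  ]
[ 0.4555 -0.0406  0.06  ]
[0.5037 0.0786 0.06  ]
0.1295 -111.4
0.1647 159.0
0.1286 68.0
0.1633 -20.7
c [ 0.55621184 -0.01018697]
S z0 [0.502  0.0793 0.    ]
S z0 [0.6593 0.0183 0.    ]
S z0 [ 0.4555 -0.0381  0.    ]
S z.06 [ 0.6125 -0.096   0.06  ]
S z.06 [ 0.4559 -0.0372  0.06  ]
lid far top (array([0.66411738, 0.03467486, 0.18600355]), np.float64(0.0006126614649414637))
lid near top (array([0.50742513, 0.09440165, 0.18252741]), np.float64(0.0016141386452099094))
flap top -y (array([ 0.46472641, -0.03778469,  0.13248934]), np.float64(0.00965584217641761))
jar [0.3912 0.0269 0.055 ]
bezel [ 0.505  -0.0954  0.018 ]
foot [0.5368 0.0278 0.02  ]
bob [ 0.5174 -0.0268  0.026 ]
```

The measurements agree on box centre (0.557, -0.011), yaw about -0.37 rad (edges 164 and 129 mm against 170 and 130), and lid angle about 1.69. The jar is at (0.391, 0.027). Next I'll compute the approach with fingers closed, along the box axes.

```bash
cat >> h.py <<'E'
C=np.array([.557,-.011,0.]);B=R.from_rotvec([0,0,-.37])
def box2w(p):return C+B.apply(p)
def w2box(p):return B.inv().apply(np.asarray(p)-C)
def need(target_w):
    from bench import robot
    s=robot.get_state();q=R.from_quat(s["eef_rot"])
    print("t",s["clock"].round(2) if hasattr(s["clock"],'round') else s["clock"],"box pos mm",(w2box(s["tool_pos"])*1e3).round(1),"F",s["contact_force"].round(1),"grip",round(s["grip_width"],4))
    des=np.column_stack([B.apply([0,1,0]),B.apply([1,0,0]),[0,0,-1]])
    print("turn tool deg",np.degrees((q.inv()*R.from_matrix(des)).as_rotvec()).round(2))
    print("shift after-turn axes cm",(des.T@(np.asarray(target_w)-s["tool_pos"])*100).round(2))
E
python3 - <<'E'
from h import *
t=box2w([-.119,-.036,.136]);print(t);need(t)
E
```

```text
[ 0.43303489 -0.00153155  0.136     ]
t 0.1 box pos mm [-547.6  358.1  249.2] F [0.1 0.3 0.2] grip 0.0881
turn tool deg [-0.01  0.07  2.53]
shift after-turn axes cm [-39.41  42.86  11.32]
```

{"api": "jog_arm", "payload": {
  "steps": "0 0 0 0 0 2.5 0; -3.6 3.9 0 0 0 0 0; -3.6 3.9 0 0 0 0 0; -3.6 3.9 0 0 0 0 0; -3.6 3.9 0 0 0 0 0; -3.6 3.9 0 0 0 0 0; -3.6 3.9 0 0 0 0 0; -3.6 3.9 0 0 0 0 0; -3.6 3.9 0 0 0 0 0; -3.6 3.9 0 0 0 0 0; -3.6 3.9 0 0 0 0 0; -3.4 3.9 0 0 0 0 0",
  "squeeze": 10
}}

```text
clock: 1.6
tool_pos: [0.4342, -0.003, 0.2496]
eef_rot: [0.825, 0.565, -0.0, -0.0]
contact_force: [0.7, 0.6, 0.2]
grip_width: 0.0005
```

Run:
```python
from h import *
from bench import robot
import cv2
for n in("side","top"):
    d=robot.snapshot(n);pickle.dump(d,open(n+"1.pkl","wb"));cv2.imwrite(f"pics/{n}1.png",d["frame"])
need(box2w([-.119,-.036,.136]))
```

```text
t 1.7 box pos mm [-115.6  -38.2  249.2] F [-0.3  0.5  0.2] grip 0.0005
turn tool deg [-0.    0.04 -0.23]
shift after-turn axes cm [ 0.22 -0.34 11.32]
```

View pics/side1.png

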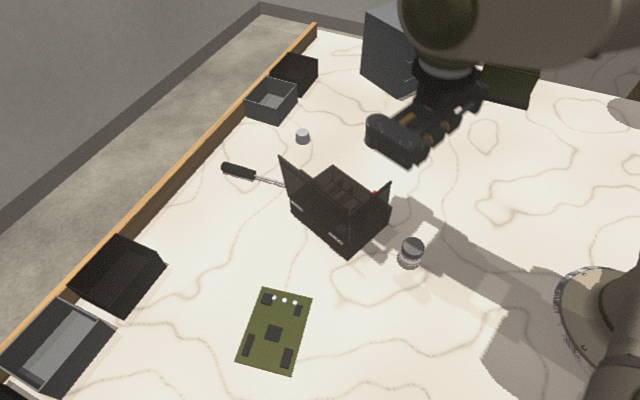

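View pics/top1.png

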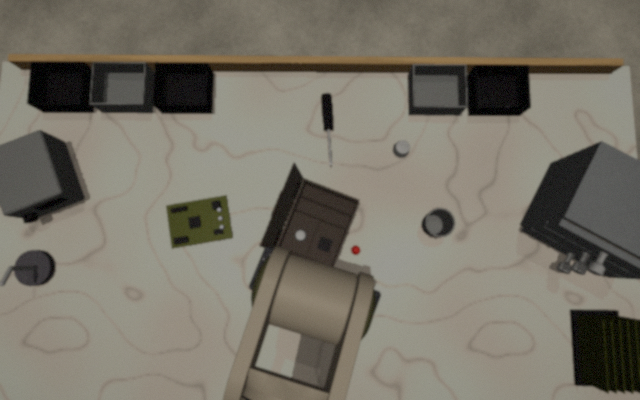

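The body's 187 mm runs along tool x, now along the box's y. I'll turn 90° so it lies along the box's x and stays well clear of the lid.

```bash
sed -i 's/des=np.column_stack.*/des=np.column_stack([B.apply([1,0,0]),B.apply([0,-1,0]),[0,0,-1]])/' h.py
python3 - <<'E'
from h import *
from bench import robot
print(robot.get_state()["qpos"].round(2))
need(box2w([-.13,-.022,.136]))
E
```

```text
[-0.28  0.18  1.59 -0.    1.37 -1.48]
t 1.7 box pos mm [-115.6  -38.2  249.2] F [-0.3  0.5  0.2] grip 0.0005
turn tool deg [3.000e-02 3.000e-02 8.977e+01]
shift after-turn axes cm [-1.44 -1.62 11.32]
```

{"api": "jog_arm", "payload": {
  "steps": "0 0 0 0 0 10 0; 0 0 0 0 0 10 0; 0 0 0 0 0 10 0; 0 0 0 0 0 10 0; 0 0 0 0 0 10 0; 0 0 0 0 0 10 0; 0 0 0 0 0 10 0; 0 0 0 0 0 10 0; 0 0 0 0 0 9.8 0; -1.4 -1.6 0 0 0 0 0; 0 0 5.6 0 0 0 0; 0 0 5.7 0 0 0 0"
}}

```text
clock: 3.2
tool_pos: [0.4261, 0.0195, 0.1358]
eef_rot: [0.983, -0.181, 0.001, -0.0]
contact_force: [1.4, 0.4, -0.6]
grip_width: 0.0004
```

Run:
```python
from h import *
from bench import robot
import cv2
d=robot.snapshot("side");cv2.imwrite(f"pics/side2.png",cv2.resize(d["frame"][60:300,220:580],None,fx=2.2,fy=2.2))
need(box2w([-.13,-.022,.136]))
# arc of the fingertip front corner, r=80, corner offset 17.5 mm x, tip 11 mm
p=[(-130,136)]
for th in np.radians([90,81,72,63,54,45,36,27,18,9,0]):
    p.append((-79+80*np.cos(th)-3*np.sin(th)-17.5,45+3*np.cos(th)+80*np.sin(th)+11))
p=np.array(p);print(np.diff(p,axis=0).round(1).tolist());print(p.round(1).tolist())
```

```text
t 3.25 box pos mm [-136.4  -19.6  129.9] F [-3.7  0.  -5.9] grip 0.0004
turn tool deg [0.08 0.58 0.26]
shift after-turn axes cm [ 0.64  0.24 -0.61]
[[30.5, 0.0], [12.6, -0.5], [12.3, -2.5], [11.8, -4.4], [10.9, -6.2], [9.9, -7.8], [8.5, -9.2], [7.0, -10.5], [5.2, -11.4], [3.4, -12.1], [1.5, -12.5]]
[[-130.0, 136.0], [-99.5, 136.0], [-86.9, 135.5], [-74.6, 133.0], [-62.9, 128.6], [-51.9, 122.5], [-42.1, 114.7], [-33.5, 105.4], [-26.6, 95.0], [-21.3, 83.6], [-18.0, 71.5], [-16.5, 59.0]]
```

View pics/side2.png

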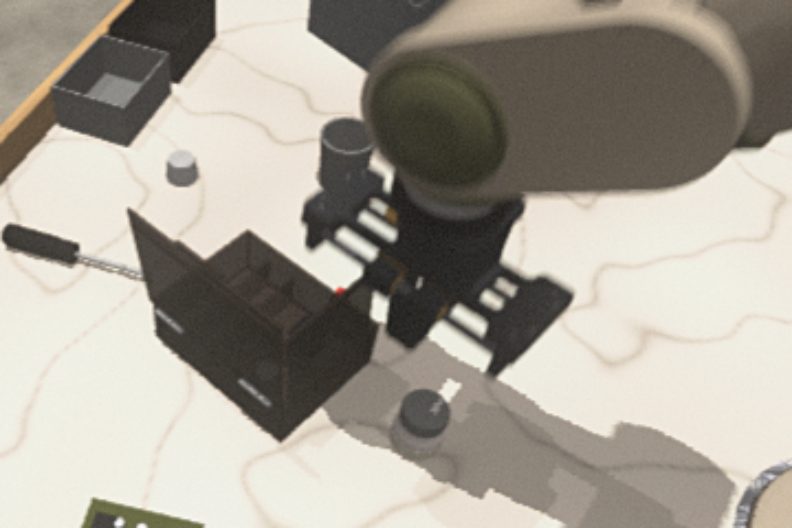

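The side view shows the closed fingers on the robot's side of the upright flap, with the jar well below. I'll settle, then move to contact.

{"api": "jog_arm", "payload": {
  "steps": "0 0 0 0 0 0 0; 0 0 0 0 0 0 0"
}}

```text
clock: 3.5
tool_pos: [0.4275, 0.0186, 0.1387]
eef_rot: [0.983, -0.182, 0.002, 0.0]
contact_force: [0.3, 0.2, 0.3]
grip_width: 0.0007
```

Run:
```python
from h import *
need(box2w([-.0995,-.022,.136]))
```

```text
t 3.5 box pos mm [-131.5  -19.2  138.7] F [0.3 0.2 0.3] grip 0.0007
turn tool deg [-0.03 -0.2   0.25]
shift after-turn axes cm [3.2  0.28 0.27]
```

{"api": "jog_arm", "payload": {
  "steps": "1.1 0 0.1 0 0 0 0; 1.1 0.1 0.1 0 0 0 0; 1.1 0 0.1 0 0 0 0; 0.6 0 0 0 0 0 0; 0.6 0 0.1 0 0 0 0; 0.6 0 0.1 0 0 0 0; 0.6 0 0.1 0 0 0 0; 0.6 0 0.2 0 0 0 0; 0.6 0 0.2 0 0 0 0; 0.5 0 0.3 0 0 0 0; 0.5 0 0.4 0 0 0 0; 0 0 0 0 0 0 0"
}}

```text
clock: 5.0
tool_pos: [0.5, -0.0106, 0.1193]
eef_rot: [0.983, -0.182, -0.0, -0.0]
contact_force: [-0.0, 0.9, 0.0]
grip_width: 0.0004
```

Run:
```python
from h import *
from bench import robot
import cv2
d=robot.snapshot("side");cv2.imwrite(f"pics/side3.png",cv2.resize(d["frame"][60:300,220:580],None,fx=2.2,fy=2.2))
need(box2w([-.0519,-.022,.1225]))
```

```text
t 5.05 box pos mm [-53.4 -20.2 119.5] F [-0.4  0.6  0.3] grip 0.0002
turn tool deg [0.   0.03 0.23]
shift after-turn axes cm [ 0.15  0.18 -0.3 ]
```

View pics/side3.png

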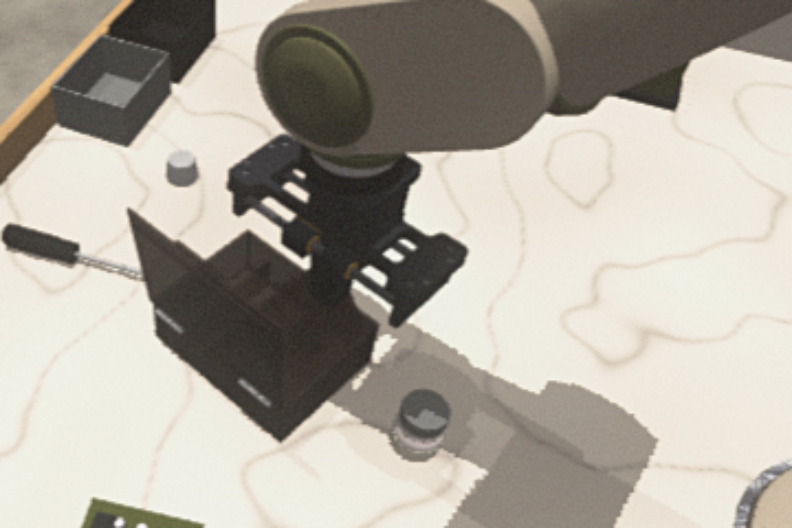

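The fingers are now leaning on the flap, about half over, and the force is small. I'll follow the arc down to just above flat.

{"api": "jog_arm", "payload": {
  "steps": "0.6 0 0.3 0 0 0 0; 0.6 0 0.5 0 0 0 0; 0.5 0 0.5 0 0 0 0; 0.4 0 0.5 0 0 0 0; 0.4 0 0.5 0 0 0 0; 0.3 0 0.6 0 0 0 0; 0.3 0 0.6 0 0 0 0; 0.2 0 0.6 0 0 0 0; 0.2 0 0.6 0 0 0 0; 0.1 0 0.6 0 0 0 0; 0 0 0.3 0 0 0 0; 0 0 0 0 0 0 0"
}}

```text
clock: 6.55
tool_pos: [0.5333, -0.0233, 0.0635]
eef_rot: [0.983, -0.182, -0.0, -0.0]
contact_force: [0.4, 0.3, -0.4]
grip_width: 0.0005
```

Run:
```python
from h import *
need(box2w([-.0165,-.022,.059]))
```

```text
t 6.55 box pos mm [-17.6 -20.1  63.5] F [ 0.4  0.3 -0.4] grip 0.0005
turn tool deg [0.   0.03 0.23]
shift after-turn axes cm [0.11 0.19 0.45]
```

{"api": "jog_arm", "payload": {
  "steps": "0 0 0.2 0 0 0 0; 0 0 0.2 0 0 0 0; 0 0 0 0 0 0 0"
}}

```text
clock: 6.92
tool_pos: [0.5334, -0.0234, 0.0596]
eef_rot: [0.983, -0.182, -0.0, -0.0]
contact_force: [-0.0, -0.1, 0.4]
grip_width: 0.0005
```

{"api": "jog_arm", "payload": {
  "steps": "0 0 0.1 0 0 0 0; 0 0 0.05 0 0 0 0; 0 0 0 0 0 0 0; 0 0 0 0 0 0 0"
}}

```text
clock: 7.42
tool_pos: [0.5335, -0.0234, 0.0592]
eef_rot: [0.983, -0.182, 0.0, 0.0]
contact_force: [-3.4, 1.0, 10.5]
grip_width: 0.0003
```

The force rose to 10.5 N with the fingertips at 48 mm, so the flap is on its stop. I'll lift straight up, cross over the lid, and check.

{"api": "jog_arm", "payload": {
  "steps": "0 0 -1 0 0 0 0; 0 0 -4.5 0 0 0 0; 0 0 -4.5 0 0 0 0; 0 0 -4.5 0 0 0 0; 0 0 -4.5 0 0 0 0; 0 0 0 0 0 0 0; 0.6 -4 0 0 0 0 0; 0.6 -4 0 0 0 0 0; 0.6 -4 0 0 0 0 0; 0 -3 0 0 0 0 0; 0 0 0 0 0 0 0"
}}

```text
clock: 8.8
tool_pos: [0.6038, 0.1117, 0.2466]
eef_rot: [0.984, -0.181, -0.001, 0.0]
contact_force: [-1.0, -0.4, 0.0]
grip_width: 0.0004
```

Run:
```python
from h import *
from bench import robot
import cv2
d=robot.snapshot("side");cv2.imwrite(f"pics/side4.png",cv2.resize(d["frame"][60:300,220:580],None,fx=2.2,fy=2.2))
d=robot.snapshot("top");cv2.imwrite(f"pics/top4.png",cv2.resize(d["frame"][130:330,200:420],None,fx=3,fy=3))
need(box2w([0,.125,.181]))
```

```text
t 8.9 box pos mm [ -0.3 129.5 247.3] F [-0.6  0.3  0. ] grip 0.0006
turn tool deg [0.05 0.09 0.24]
shift after-turn axes cm [0.03 0.45 6.63]
```

View pics/side4.png

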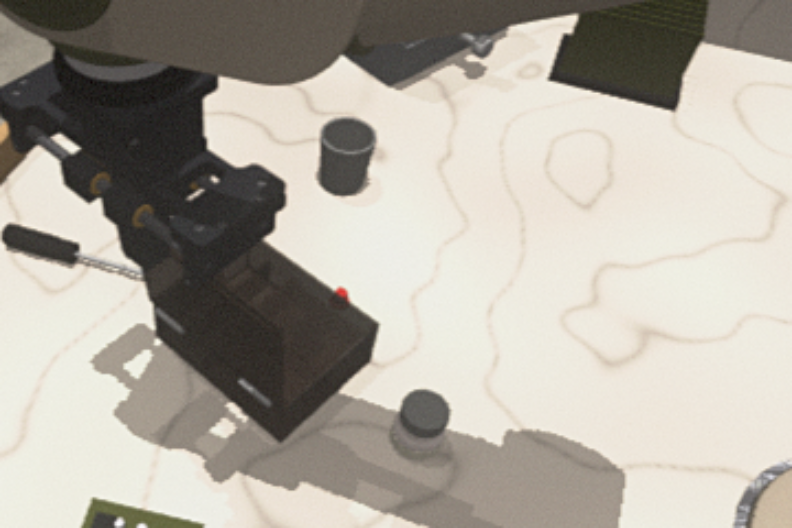

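View pics/top4.png

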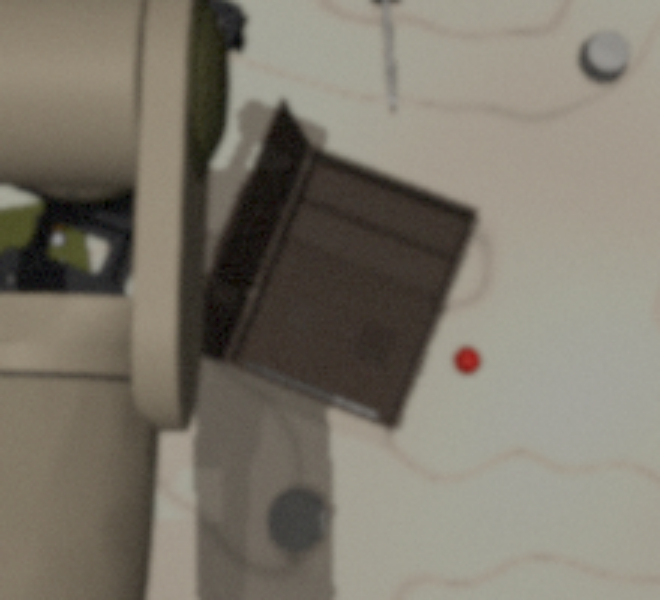

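The flap lies flat, with the bobbin dark through it at about (375,345) in the top crop. The lid is still open and the loose things have not moved. I'll lower behind the lid's outer face.

{"api": "jog_arm", "payload": {
  "steps": "0 0 3.3 0 0 0 0; 0 0 3.3 0 0 0 0; 0 0 0 0 0 0 0; 0 0 0 0 0 0 0"
}}

```text
clock: 9.4
tool_pos: [0.6044, 0.1096, 0.1837]
eef_rot: [0.983, -0.182, 0.001, -0.0]
contact_force: [-0.1, -0.4, 0.3]
grip_width: 0.0002
```

Run:
```python
from h import *
need(box2w([0,.125,.181]))
for d in [97,90,80,70,60,50,40,30,20,10,5,0]:
    f=np.radians(d);print(d,(65-110*np.cos(f)+4*np.sin(f)+9).round(1),(60+110*np.sin(f)+4*np.cos(f)+11).round(1))
```

```text
t 9.4 box pos mm [  0.6 129.6 183.7] F [-0.1 -0.4  0.3] grip 0.0002
turn tool deg [-0.03 -0.1   0.19]
shift after-turn axes cm [-0.06  0.46  0.27]
97 91.4 179.7
90 78.0 181.0
80 58.8 180.0
70 40.1 175.7
60 22.5 168.3
50 6.4 157.8
40 -7.7 144.8
30 -19.3 129.5
20 -28.0 112.4
10 -33.6 94.0
5 -35.2 84.6
0 -36.0 75.0
```

{"api": "jog_arm", "payload": {
  "steps": "0 1.3 0.1 0 0 0 0; 0 1.3 0.1 0 0 0 0; 0 1.2 0.1 0 0 0 0; 0 0.7 0 0 0 0 0; 0 0.7 0 0 0 0 0; 0 1 0 0 0 0 0; 0 1 0.1 0 0 0 0; 0 1 0.2 0 0 0 0; 0 0.9 0.2 0 0 0 0; 0 0.9 0.3 0 0 0 0; 0 0.9 0.4 0 0 0 0; 0 0 0 0 0 0 0"
}}

```text
clock: 10.9
tool_pos: [0.5647, 0.0077, 0.167]
eef_rot: [0.983, -0.182, -0.0, 0.0]
contact_force: [0.6, 1.1, -1.0]
grip_width: 0.0003
```

Run:
```python
from h import *
from bench import robot
import cv2
d=robot.snapshot("side");cv2.imwrite(f"pics/side5.png",cv2.resize(d["frame"][60:300,220:580],None,fx=2.2,fy=2.2))
need(box2w([0,.0064,.1578]))
```

```text
t 10.95 box pos mm [  0.5  20.6 167.2] F [-0.1  0.4  0.6] grip 0.0007
turn tool deg [0.03 0.01 0.2 ]
shift after-turn axes cm [-0.05  1.42  0.94]
```

View pics/side5.png

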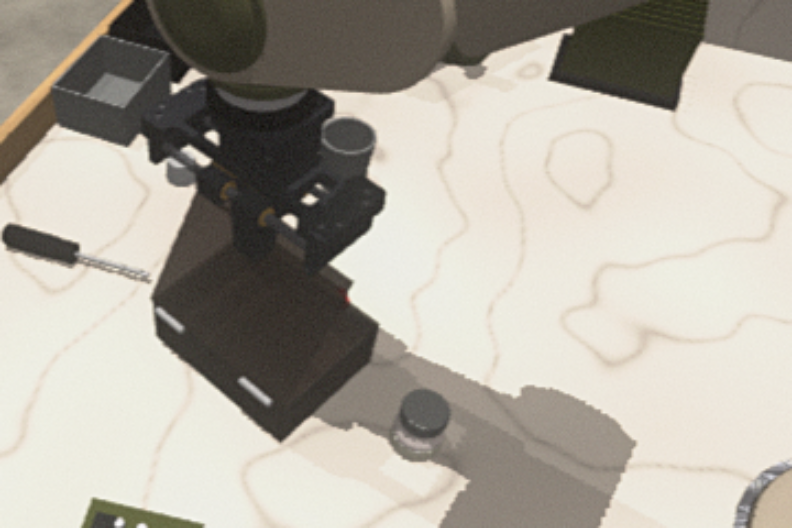

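The lid follows at about 60°, with no strain. I'll continue the arc.

{"api": "jog_arm", "payload": {
  "steps": "0 0.7 0.4 0 0 0 0; 0 0.7 0.5 0 0 0 0; 0 0.7 0.6 0 0 0 0; 0 0.7 0.7 0 0 0 0; 0 0.6 0.7 0 0 0 0; 0 0.6 0.8 0 0 0 0; 0 0.5 0.8 0 0 0 0; 0 0.4 0.9 0 0 0 0; 0 0.3 0.9 0 0 0 0; 0 0.3 0.9 0 0 0 0; 0 0 0 0 0 0 0; 0 0 0 0 0 0 0"
}}

```text
clock: 12.45
tool_pos: [0.5454, -0.0429, 0.0953]
eef_rot: [0.983, -0.182, 0.0, 0.0]
contact_force: [-1.3, -0.5, 0.8]
grip_width: 0.0005
```

Run:
```python
from h import *
need(box2w([0,-.036,.075]))
```

```text
t 12.45 box pos mm [  0.7 -34.   95.3] F [-1.3 -0.5  0.8] grip 0.0005
turn tool deg [ 0.01 -0.01  0.24]
shift after-turn axes cm [-0.07  0.2   2.03]
```

{"api": "jog_arm", "payload": {
  "steps": "0 0.1 0.5 0 0 0 0; 0 0.1 0.5 0 0 0 0; 0 0 0.4 0 0 0 0; 0 0 0.3 0 0 0 0; 0 0 0.2 0 0 0 0; 0 0 0 0 0 0 0; 0 0 0 0 0 0 0"
}}

```text
clock: 13.32
tool_pos: [0.5445, -0.0447, 0.0762]
eef_rot: [0.983, -0.182, -0.0, -0.0]
contact_force: [0.8, -0.3, -0.3]
grip_width: 0.0008
```

{"api": "jog_arm", "payload": {
  "steps": "0 0 0.1 0 0 0 0; 0 0 0.1 0 0 0 0; 0 0 0 0 0 0 0; 0 0 0 0 0 0 0"
}}

```text
clock: 13.82
tool_pos: [0.5447, -0.0448, 0.0752]
eef_rot: [0.983, -0.182, 0.0, 0.0]
contact_force: [-2.3, 0.4, 8.6]
grip_width: 0.0005
```

The force is 8.6 N with the fingertips at 64 mm, so the lid is on the rim. I'll lift and look.

{"api": "jog_arm", "payload": {
  "steps": "0 0 -0.5 0 0 0 0; 0 0 -3 0 0 0 0; 0 0 -4.5 0 0 0 0; 0 0 -4.5 0 0 0 0; 0 0 -4.5 0 0 0 0; -4 0 0 0 0 0 0; -5 0 0 0 0 0 0; -5 0 0 0 0 0 0; -4 0 0 0 0 0 0; 0 0 0 0 0 0 0; 0 0 0 0 0 0 0"
}}

```text
clock: 15.2
tool_pos: [0.3772, 0.0193, 0.2445]
eef_rot: [0.983, -0.182, 0.001, 0.0]
contact_force: [0.3, -1.0, -0.4]
grip_width: 0.0006
```

Run:
```python
from h import *
from bench import robot
import cv2
d=robot.snapshot("side");pickle.dump(d,open("side6.pkl","wb"));cv2.imwrite(f"pics/side6.png",cv2.resize(cv2.convertScaleAbs(d["frame"][80:320,220:460],alpha=1.5,beta=10),None,fx=2.5,fy=2.5))
d=robot.snapshot("top");pickle.dump(d,open("top6.pkl","wb"));cv2.imwrite(f"pics/top6.png",cv2.resize(cv2.convertScaleAbs(d["frame"][130:330,160:460],alpha=1.5,beta=10),None,fx=2.6,fy=2.6))
need(box2w([0,-.036,.075]))
```

```text
t 15.3 box pos mm [-178.3  -36.8  244.2] F [-0.1  0.2  0.1] grip 0.0003
turn tool deg [-0.   -0.01  0.21]
shift after-turn axes cm [17.83 -0.08 16.92]
```

View pics/side6.png

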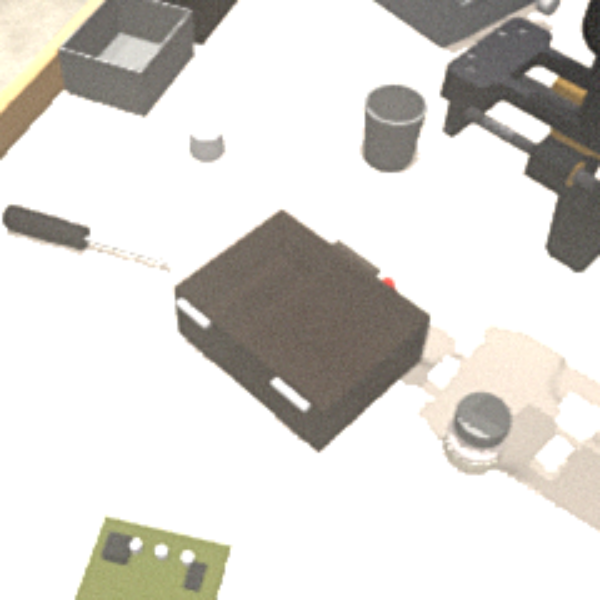

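View pics/top6.png

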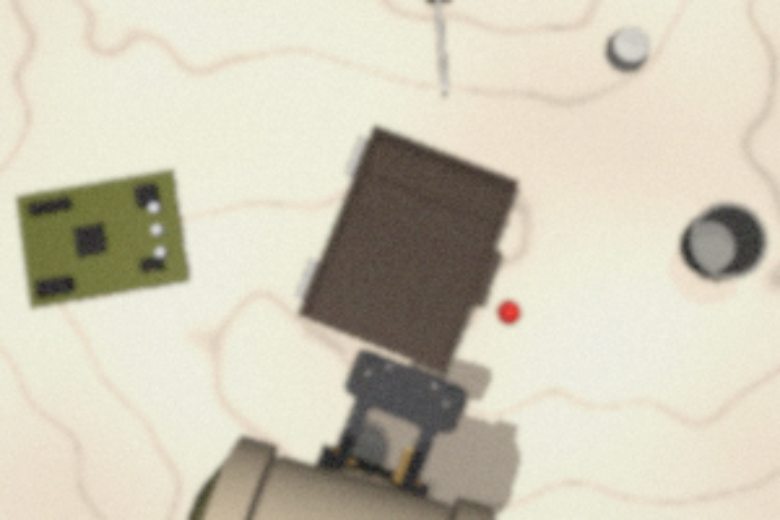

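Both views show the lid lying shut and everything else in place. I'll check the height of the lid's free edge from both views, then hand in.

Run:
```python
from h import *
from bench import robot
T=pickle.load(open("top6.pkl","rb"));S=pickle.load(open("side6.pkl","rb"))
tz=lambda x,y:(160+x/2.6-.3,130+y/2.6-.3); sz=lambda x,y:(220+x/2.5-.3,80+y/2.5-.3)
for n,a,b in [("free near",(444,372),(429,317)),("free far",(517,183),(282,211)),("hinge far",(376,127),(176,289))]:
    p,e=tri(T,tz(*a),S,sz(*b));print(n,(w2box(p)*1e3).round(1),"gap mm",round(e*1e3,1))
```

```text
free near [-84.1 -62.5  59.3] gap mm 2.2
free far [ 82.2 -62.1  59.5] gap mm 2.2
hinge far [82.9 64.1 57.4] gap mm 1.2
```

```bash
python3 -c "
from bench import robot
s=robot.get_state();print(s['clock'],s['contact_force'].round(1));print(robot.finish_job())"
```

```text
15.3 [-0.1  0.2  0.1]
the job is handed in; nothing more can be done
None
```

I folded the flap flat with the closed fingers, then swung the lid shut over it from its outer side, and handed the job in at 15.3 s of the 51 s allowed.

- **Flap:** it met its stop with the fingertips at 48 mm, the height of the folded flap's upper face. The force was 10.5 N, and the lid was still standing open.
- **Lid:** it met the rim with the fingertips at 64 mm, the shut height, at 8.6 N.
- **Final views:** they show the lid lying shut. The arm was clear of everything and the wrist force was near zero. By eye the loose things outside the box had not moved. I did not measure their positions, and the bobbin and foot are hidden under the shut lid.
- **One mismatch:** the two-view check put the lid's free edge at about 59 mm and its hinge side at 57 mm, 4 to 7 mm below the 64 mm top. The lid's edges there are soft and the two views differ by up to 2 mm. The two sides came out level to about 2 mm, so I relied on the contact height and force.

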